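# Sort bottles and adapter plates into rack, dock and tray

### The job

Sort the four loose things on the bench: stand the two white bottles upright in the two bays of the grey bottle rack, one in each bay; put the plate whose two holes fit the dock's dowel pins down over both pins so that it lies flush on the dock, and lay the other plate flat, grip up, on the floor of the shallow metal tray. Leave the glass dish and the roll of tape where they are.

Things in the scene. Friction and masses are not known exactly. Their poses are not given: they have to be found in the camera images.
- bottle_1_mid (a point): Loose white plastic bottle with white screw cap, standing, 46 mm in diameter, 112 mm tall with its cap, the body straight up to about 75 mm. The point lies on its axis, half-way up, 56 mm above its underside; z is along the bottle, up. About 0.1 kg. The two bottles are alike.
- bottle_2_mid (a point): Loose white plastic bottle with white screw cap, standing, 46 mm in diameter, 112 mm tall with its cap, the body straight up to about 75 mm. The point lies on its axis, half-way up, 56 mm above its underside; z is along the bottle, up. About 0.1 kg. The two bottles are alike.
- plate_wide_grip (a point): Loose flat bright steel plate, 50 mm (its x) by 100 mm (its y) and 8 mm thick, with an upright black grip block in its middle, 14 mm thick (x), 26 mm long (y), reaching from the plate's top to 48 mm above its underside. It has two round through holes of 13 mm diameter on its long axis, one either side of the block, at y = +38 and -38 mm (76 mm from hole centre to hole centre). The point lies in the grip block, 32 mm above the plate's underside. About 0.3 kg. z is up.
- plate_narrow_grip (a point): Loose flat bright steel plate, 50 mm (its x) by 100 mm (its y) and 8 mm thick, with an upright black grip block in its middle, 14 mm thick (x), 26 mm long (y), reaching from the plate's top to 48 mm above its underside. It has two round through holes of 13 mm diameter on its long axis, one either side of the block, at y = +24 and -24 mm (48 mm from hole centre to hole centre). The point lies in the grip block, 32 mm above the plate's underside. About 0.3 kg. z is up.
- rack: Fixed grey plastic bottle rack, an open box 70 mm (x) by 135 mm (y) by 35 mm high, walls and floor 5 mm thick, with one wall across its middle: two square bays 60 mm by 60 mm, their centres at y = +32.5 and -32.5 mm. Origin: centre of its underside, which is on the worktop; bay floors 5 mm above it. z is up.
- dock: Fixed dark steel bar, 40 mm (x) by 130 mm (y) by 12 mm high, with two upright steel dowel pins of 8 mm diameter on its top at y = +38 and -38 mm (76 mm apart), 18 mm tall above the bar, the upper 7 mm tapered to a blunt nose. Origin: centre of its underside on the worktop; z is up. A plate that fits lies on the bar's top, 12 mm up, its long axis along the bar, either way round.
- tray: Fixed shallow open aluminium tray, 84 mm (x) by 138 mm (y) by 20 mm high outside, walls and floor 4 mm thick, so 76 by 130 mm inside. Origin: centre of its underside on the worktop; z is up.
- glass_dish_mid (a point): Bystander: a clear glass dish, 70 mm in diameter, 16 mm high, behind the targets, loose. The point is its centre.
- tape_mid (a point): Bystander: a roll of tan tape lying flat, 68 mm in diameter, 19 mm high, behind the targets to the left, loose. The point is its centre.
Not all that is in view belongs to the job. What is shaped like the part that bears bottle_1_mid but blue is not meant.

How it is judged:
At the end, for the whole second after the job is handed in: One bottle upright on the floor of each rack bay (11 mm); the plate with the wider hole spacing over both pins, flush on the dock (8 mm, height 2.5 mm); the other flat on the tray floor, grip up (20 mm across, 22 along, height 4 mm); all at rest (((x of bottle_1_mid in the frame of rack between -0.011 and 0.011 m and y of bottle_1_mid in the frame of rack between -0.0435 and -0.0215 m and z of bottle_1_mid in the frame of rack between 0.055 and 0.067 m and x of bottle_2_mid in the frame of rack between -0.011 and 0.011 m and y of bottle_2_mid in the frame of rack between 0.0215 and 0.0435 m and z of bottle_2_mid in the frame of rack between 0.055 and 0.067 m) or (x of bottle_1_mid in the frame of rack between -0.011 and 0.011 m and y of bottle_1_mid in the frame of rack between 0.0215 and 0.0435 m and z of bottle_1_mid in the frame of rack between 0.055 and 0.067 m and x of bottle_2_mid in the frame of rack between -0.011 and 0.011 m and y of bottle_2_mid in the frame of rack between -0.0435 and -0.0215 m and z of bottle_2_mid in the frame of rack between 0.055 and 0.067 m)) and angle between each of bottle_1_mid, bottle_2_mid's own z axis and vertical below 0.12 rad and x of plate_wide_grip in the frame of dock between -0.008 and 0.008 m and y of plate_wide_grip in the frame of dock between -0.008 and 0.008 m and z of plate_wide_grip in the frame of dock between 0.0415 and 0.0465 m and angle between plate_wide_grip's own z axis and vertical below 0.05 rad and angle between the y axis of plate_wide_grip and the y axis of dock, either way round below 0.2 rad and x of plate_narrow_grip in the frame of tray between -0.02 and 0.02 m and y of plate_narrow_grip in the frame of tray between -0.022 and 0.022 m and z of plate_narrow_grip in the frame of tray between 0.032 and 0.04 m and angle between plate_narrow_grip's own z axis and vertical below 0.08 rad and linear speed of each of bottle_1, bottle_2, plate_wide, plate_narrow below 0.02 m/s and angular speed of each of bottle_1, bottle_2, plate_wide, plate_narrow below 0.2 rad/s); the robot touches nothing.
It fails at once if the glass dish or the roll of tape is moved by more than 20 mm (distance of any of glass_dish_mid, tape_mid from where it was at the start of the episode above 0.02 m).
It also fails if it takes over 99 s, if anything falls off the work surface, if the arm or the gripper's body presses on something with over 40 N, if the wrist force passes 120 N, or if a joint passes its speed limit or range.

### The arm

A 6-joint arm with a two-finger parallel gripper is mounted at the origin on a cart in front of the work surface, level with it; the furniture and walls round the work are solid. World frame = base frame: x ahead of the robot, y to its left, z up, the work surface at z = 0. Lengths are in m, angles in rad, forces in N, time in s.
With the tool pointing down it reaches from about 0.35 to 0.85 m from the base axis. Payload 8.1 kg.
Tool frame: the origin (TCP) lies midway between the tips of the shut fingers; the grasp point (between the pads) lies 19 mm behind it; z points along the fingers, y is the line along which they close (so a half turn about z gives the same grasp; the last joint's range is limited). The gripper opens to 93 mm and grips with 3 to 60 N. Pads are 15 mm wide; open, the fingers measure 128 mm over their backs; the gripper's body (75 mm by 188 mm) begins 65 mm behind the grasp point.
Start: joints at [-1.39, 0.13, 1.488, -0, 1.523, -0.085], TCP at [0.158, -0.579, 0.219] pointing down, gripper open.
Joint ranges: [-2.96, 2.96], [-0.89, 2.26], [0.02, 2.5], [-1.34, 4.48], [0, 2.73], [-2.66, 2.66]. Speed limits (rad/s): [2.39, 2.39, 2.79, 3.14, 3.14, 3.14].

### API

Orientations are given as a rotation vector (axis times angle).
In Python, from plant import read_state, read_camera, get_calibration, close_job gives the robot as it stands.
- The arm moves only by the shell command python3 -m crank 'ROWS' [FORCE]. ROWS is JSON, a list that holds one entry, the list of rows, each a list of 7 numbers: the gripper's target within -1 to 1 (fully open at 1, half-way at 0, shut at -1), then the shift along the tool's x, y, z as a fraction of full scale, then the turn, a rotation vector about the tool's x, y, z as a fraction of full scale. In form: [[[grip, x, y, z, rx, ry, rz], ...]]. A call has exactly 5 rows; each row is the pose to reach, as a shift and turn from the pose commanded when the call began, along the tool's axes at that moment; what a row does not reach only later rows make up. Full scale, the value 1, is 0.5 m for a shift and 90 degrees for a turn. A row lasts 1/8 s, in which the tool goes at most 62.5 mm and 10.7 degrees, less where a joint would pass 70% of its speed; a pose out of reach is approached as far as the arm can. A call with a number of a shift or a turn outside -1 to 1 is refused whole. A call with a gripper value outside its range is refused whole. The fingers move at their own pace and stop on an object; FORCE is the grip in N (left out, the last holds). Time passes only in rows, so rows that repeat a pose let the fingers close, or fill a call up. It gives the time, the measured TCP pose, the force, the opening and the grip force at its end, in the units of the state.
- read_state(): the state, without advancing time (a new reading comes with each control period).
- read_camera(name): name is "side" or "top"; returns the picture (384x512x3 uint8, red, green, blue); there is no depth.
- get_calibration(name): a dict with "fx", "fy", "cx", "cy" (pixels), "eye" and "orientation" of the camera in the world. Camera axes: x right, y down, z forward; pixel columns grow to the right and rows downward; lengths in m; the calibration is good to about 2 mm. A picture is of the moment at which its call begins. get_calibration takes no time and is no camera call.
- close_job(): hands the job in; it is judged then, once.
The state is a dict: "t": time; "q": joint angles; "dq": joint speeds; "joint_torque": joint torques, N m; "tool_pos": TCP position; "orientation": TCP orientation; "force": force on the tool from outside, world axes, zero at the start; "wrist_torque": the same for the moment, N m; "opening": finger opening in m; "gripper_force": force on a finger pad.
Only numpy, scipy, OpenCV 4.12 (cv2) and the standard library are available. Lean on these libraries where they do the work, as an engineer would, in place of code of your own. Each camera call takes 0.05 s, during which the arm holds its last target. There are 200 camera calls.

## Working session

There is one attempt and no reset: what is moved stays moved. The work goes in short steps, Python scripts to look and compute and a shell command to move; the robot and the scene stay as the last step left them, time stands still between calls to the robot, and variables do not carry over. Pictures are saved under pics/ and viewed, at most 14 in all, crops included, and the job is handed in when it is done.

```bash
mkdir -p pics
python3 - <<'E'
from plant import *
import cv2
for n in ("side","top"):
    c=get_calibration(n); print(n,c)
    cv2.imwrite(f"pics/{n}0.png",cv2.resize(read_camera(n)[:,:,::-1],(800,600),interpolation=cv2.INTER_CUBIC))
print(read_state())
E
```

```text
side {'fx': 470.6676716321711, 'fy': 470.6676716321711, 'cx': 251.56571974303586, 'cy': 195.15383826949673, 'eye': array([0.9591998 , 0.26574733, 1.17370448]), 'orientation': array([-1.02605871, -2.71895237,  0.62475246])}
top {'fx': 353.12943833932434, 'fy': 353.12943833932434, 'cx': 258.7260623564554, 'cy': 190.0947731902761, 'eye': array([ 0.4617047 , -0.12987195,  1.07818034]), 'orientation': array([-2.16494673,  2.15327041, -0.12425579])}
{'t': 0.1, 'q': array([-1.39041503e+00,  1.31057152e-01,  1.48916419e+00,  8.85829475e-06,
        1.52298950e+00, -8.54240849e-02]), 'dq': array([-0.00018235, -0.00139776, -0.00293757, -0.00034467,  0.00104028,
        0.00214318]), 'joint_torque': array([ 1.19685981e-03, -5.61337566e+01, -4.93097270e+01,  7.69093819e-02,
        2.92290375e-02, -6.18397826e-05]), 'tool_pos': array([ 0.15753189, -0.57842772,  0.21771275]), 'orientation': array([-3.11228585e+00, -4.16083149e-01,  1.06701034e-04]), 'force': array([ 0.47133052, -0.20451798, -0.20189049]), 'wrist_torque': array([0.02775061, 0.00698938, 0.02479872]), 'gripper_force': 0.0, 'opening': 0.09276655520650766}
```

View pics/top0.png

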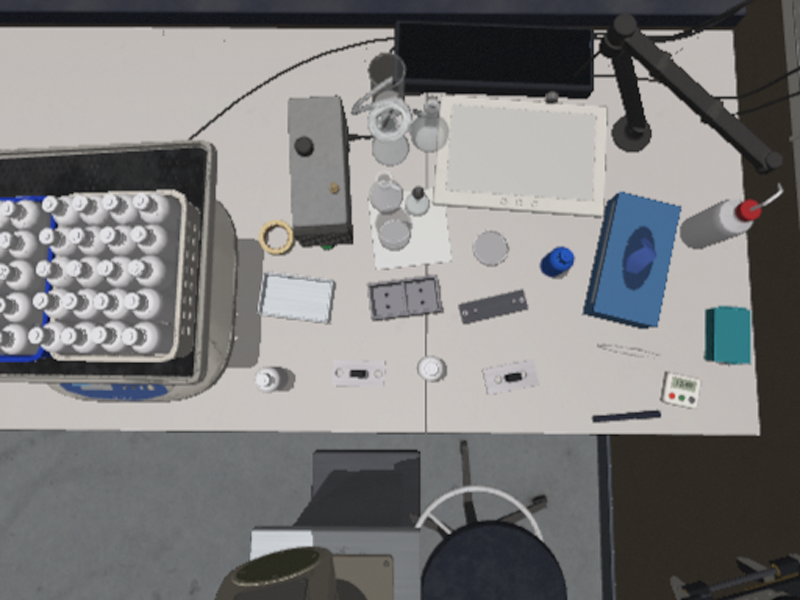

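View pics/side0.png

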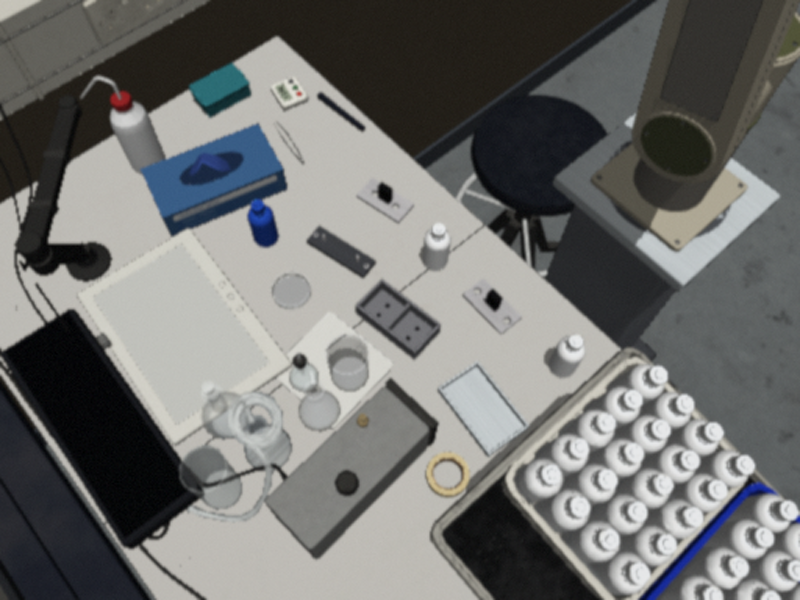

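Top view, 800x600 scale. Candidates for the bottles are two free-standing white ones at (268,378) and (430,368). The white bottles in the water-bath crate (left) and the blue bottle (558,262) are not meant. The plates are at (359,373) and (511,377). The targets are the tray (297,297), rack (404,297) and dock (493,306). The bystanders are the dish (490,248) and the tape (276,237). Next I check these choices in close crops.

Run:
```python
from plant import *
import cv2
t=read_camera("top");s=read_camera("side")
cv2.imwrite("pics/t1.png",cv2.resize(t[170:260,155:355,::-1],None,fx=4,fy=4,interpolation=cv2.INTER_CUBIC))
cv2.imwrite("pics/s1.png",cv2.resize(s[105:255,190:390,::-1],None,fx=4,fy=4,interpolation=cv2.INTER_CUBIC))
```

```text
(no output)
```

View pics/t1.png

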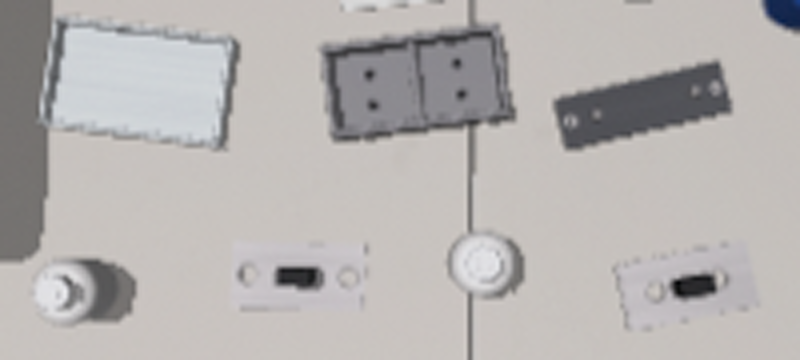

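View pics/s1.png

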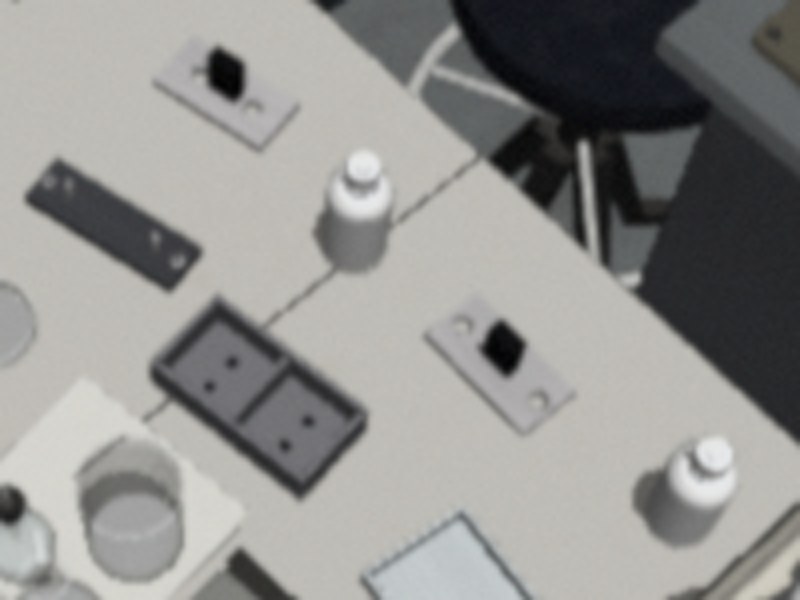

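The crop shows the left plate with its holes 100 crop px apart (about 76 mm, so wide) and the right one with 67 px (about 50 mm, so narrow). On the dock the inner pair of marks, at (598,114) and (696,91), are the pins (75 mm apart) and the outer pair are screws. Next I compute the poses.

```bash
cat > h.py <<'E'
import numpy as np
from plant import *
from scipy.spatial.transform import Rotation as R
def proj(n,pts,z,off=(0,0),sc=1):
    c=get_calibration(n);p=(np.atleast_2d(pts)+.5)/sc-.5+np.array(off)
    d=np.c_[(p[:,0]-c['cx'])/c['fx'],(p[:,1]-c['cy'])/c['fy'],np.ones(len(p))]@R.from_rotvec(c['orientation']).as_matrix().T
    return (c['eye']+d*((z-c['eye'][2])/d[:,2])[:,None])[:,:2]
T=lambda p,z:proj("top",p,z,(155,170),4)
S=lambda p,z:proj("side",p,z,(190,105),4)
S0=lambda p,z:proj("side",p,z,(0,0),1.5625)
def box(name,P):
    # long-axis angle & centre from 4 corners in order
    e=np.linalg.norm(np.roll(P,-1,0)-P,axis=1); i=0 if e[0]+e[2]>e[1]+e[3] else 1
    d=(P[(i+1)%4]-P[i])-(P[(i+3)%4]-P[(i+2)%4]); a=np.degrees(np.arctan2(d[1],d[0]))
    print(name,P.mean(0).round(4),"edges",e.round(3),"long axis rel y",round((a-90+90)%180-90,1))
E
python3 - <<'E'
from h import *
box("wide T",T([(235,241),(366,243),(365,310),(234,307)],.008))
box("wide S",S([(425,333),(480,293),(575,395),(524,434)],.008))
for f,p in((T,[(248,276),(348,278)]),(S,[(462,325),(540,400)])):
    h=f(p,.008);print(h.round(4).tolist(),h.mean(0),np.linalg.norm(h[0]-h[1]))
box("narrow T",T([(617,264),(747,240),(757,303),(628,328)],.008))
box("narrow S",S([(153,81),(197,38),(299,105),(260,150)],.008))
h=T([(655,290),(721,280)],.008);print(h,np.linalg.norm(h[0]-h[1]))
print("bottleR",T([(484,264)],.112),S([(364,165)],.112))
print("bottleL",T([(63,292)],.112),S([(713,452)],.112))
box("tray T",T([(57,18),(238,40),(225,149),(41,124)],.02))
box("tray S",S0([(475,365),(525,423),(489,454),(438,392)],.02))
box("rack T",T([(321,45),(498,25),(515,119),(333,140)],.035))
box("rack S",S([(217,298),(366,415),(303,480),(152,362)],.035))
box("dock T",T([(555,98),(720,63),(731,110),(567,150)],.012))
box("dock S",S([(58,158),(202,250),(173,290),(26,197)],.012))
for f,p in((T,[(598,114),(696,91)]),(S,[(69,184),(155,238)])):
    h=f(p,.03);print(h.round(4).tolist(),h.mean(0),np.linalg.norm(h[0]-h[1]))
print("dish",S0([(291,291)],.016),T([(0,0)],0)*0, "tape",S0([(447,474)],.019))
print(R.from_rotvec(read_state()['orientation']).as_matrix().round(3), read_state()['t'])
E
```

```text
wide T [ 0.442  -0.0396] edges [0.099 0.05  0.098 0.049] long axis rel y -0.8
wide S [ 0.4415 -0.0389] edges [0.051 0.1   0.047 0.1  ] long axis rel y -2.7
[[0.4411, -0.0006], [0.4401, -0.0757]] [ 0.4406143  -0.03814049] 0.07512939542849158
[[0.4409, -0.0776], [0.4411, -0.0011]] [ 0.4410268 -0.0393585] 0.07648125723808319
narrow T [ 0.4373 -0.3302] edges [0.1   0.047 0.099 0.048] long axis rel y 10.9
narrow S [ 0.4369 -0.331 ] edges [0.051 0.097 0.049 0.099] long axis rel y 10.9
[[ 0.4324661  -0.30592765]
 [ 0.44016941 -0.35551249]] 0.05017965761818066
bottleR [[ 0.45210996 -0.17312581]] [[ 0.45266406 -0.17511451]]
bottleL [[0.43170304 0.11199009]] [[0.4323154  0.11778875]]
tray T [0.5856 0.0822] edges [0.139 0.083 0.14  0.081] long axis rel y -7.1
tray S [0.5917 0.0851] edges [0.126 0.08  0.13  0.08 ] long axis rel y -4.3
rack T [ 0.5853 -0.1266] edges [0.133 0.072 0.136 0.072] long axis rel y 6.9
rack S [ 0.5884 -0.1256] edges [0.133 0.063 0.132 0.065] long axis rel y 7.7
dock T [ 0.5712 -0.2984] edges [0.129 0.037 0.128 0.04 ] long axis rel y 13.2
dock S [ 0.5724 -0.2984] edges [0.13  0.038 0.13  0.039] long axis rel y 13.0
[[0.5626, -0.2617], [0.5802, -0.335]] [ 0.57142409 -0.29835849] 0.07536498132700155
[[0.5819, -0.3352], [0.5645, -0.2615]] [ 0.57319989 -0.29835337] 0.07572546951761534
dish [[ 0.6926016  -0.29160929]] [[0. 0.]] tape [[0.70836061 0.12662502]]
[[ 0.965  0.263 -0.   ]
 [ 0.263 -0.965  0.001]
 [ 0.    -0.001 -1.   ]] 0.2
```

```bash
cat >> h.py <<'E'
T0=lambda p,z:proj("top",p,z,(0,0),1.5625)
def tri(pt,ps):
    # height where top and side rays agree best
    zs=np.linspace(0,.3,301);d=[np.linalg.norm(T0(pt,z)-S0(ps,z)) for z in zs];k=int(np.argmin(d))
    return ((T0(pt,zs[k])+S0(ps,zs[k]))[0]/2).round(3),zs[k].round(3),"miss",round(d[k],3)
E
python3 - <<'E'
from h import *
print("box front R",tri((350,236),(392,383)),"front L",tri((298,240),(437,425)))
print("beaker rim",tri((395,228),(349,350)), "beaker base", S0([(349,375)],0))
print("tub corner",tri((205,378),(630,352)), tri((214,145),(437,530)))
print("darkcap",tri((417,193),(298,361)))
print("blue bottle",tri((560,257),(258,207)), "tissue corner",T0([(587,315)],.06))
E
```

```text
box front R (array([ 0.691, -0.026]), np.float64(0.089), 'miss', np.float64(0.001)) front L (array([0.684, 0.07 ]), np.float64(0.087), 'miss', np.float64(0.001))
beaker rim (array([ 0.706, -0.109]), np.float64(0.095), 'miss', np.float64(0.002)) beaker base [[ 0.71373252 -0.10806393]]Traceback (most recent call last):
  File "<stdin>", line 4, in <module>
  File "h.py", line 19, in tri
    zs=np.linspace(0,.3,301);d=[np.linalg.norm(T0(pt,z)-S0(ps,z)) for z in zs];k=int(np.argmin(d))
                                               ~~^^^^^^
  File "h.py", line 16, in <lambda>
    T0=lambda p,z:proj("top",p,z,(0,0),1.5625)
                  ~~~~^^^^^^^^^^^^^^^^^^^^^^^^
  File "h.py", line 5, in proj
    c=get_calibration(n);p=(np.atleast_2d(pts)+.5)/sc-.5+np.array(off)
ValueError: time passes only in moves, steps and waits
```

```bash
sed -i 's/^def proj/CAL={n:get_calibration(n) for n in ("top","side")}\ndef proj/; s/c=get_calibration(n);/c=CAL[n];/' h.py
python3 - <<'E'
from h import *
print("tub corner",tri((205,378),(630,352)), tri((214,145),(437,530)))
print("tub out", T0([(237,300)],.1),T0([(237,300)],.0))
print("blue bottle",tri((560,257),(258,207)))
E
```

```text
tub corner (array([0.433, 0.191]), np.float64(0.2), 'miss', np.float64(0.009)) (array([0.811, 0.19 ]), np.float64(0.212), 'miss', np.float64(0.009))
tub out [[0.57128099 0.17261132]] [[0.58248305 0.20353438]]
blue bottle (array([ 0.654, -0.407]), np.float64(0.11), 'miss', np.float64(0.011))
```

```bash
cat >> h.py <<'E'
def plan(*w,start=None):
    s=read_state();p=np.array(s['tool_pos']);M=R.from_rotvec(s['orientation'])
    for x,y,z,ps in w:
        a=np.radians(ps);c,q=np.cos(a),np.sin(a)
        N=R.from_matrix(np.array([[-q,c,0],[c,q,0],[0,0,-1.]]))
        sh=M.inv().apply(np.array([x,y,z])-p)
        tn=(M.inv()*N).as_rotvec()
        print((x,y,z,ps),"->",(sh/.5).round(4),(tn/(np.pi/2)).round(4),"| rows>=%.1f"%max(np.linalg.norm(sh)/.0625,np.degrees(np.linalg.norm(tn))/10.7))
        p,M=np.array([x,y,z]),N
def st():
    s=read_state();M=R.from_rotvec(s['orientation']).as_matrix()
    print("t",round(s['t'],2),s['tool_pos'].round(4),"psi %.2f tilt %.2f"%(np.degrees(np.arctan2(M[1,1],M[0,1])),np.degrees(np.arccos(-M[2,2]))),"F",s['force'].round(1),"open",round(s['opening'],4),"g",round(s['gripper_force'],1))
E
python3 - <<'E'
from h import *
plan((.25,-.40,.22,-40),(.36,-.2,.22,-5),(.4412,-.039,.14,-.7))
E
```

```text
(0.25, -0.4, 0.22, -40) -> [ 0.2722 -0.2961 -0.0037] [-7.000e-04 -3.000e-04 -3.863e-01] | rows>=3.2
(0.36, -0.2, 0.22, -5) -> [ 0.4478 -0.0886  0.    ] [ 0.      0.     -0.3889] | rows>=3.7
(0.4412, -0.039, 0.14, -0.7) -> [0.3349 0.1337 0.16  ] [ 0.      0.     -0.0478] | rows>=3.2
```

```bash
python3 -m crank '[[[1,0.272,-0.296,-0.004,0,0,-0.386],[1,0.272,-0.296,-0.004,0,0,-0.386],[1,0.272,-0.296,-0.004,0,0,-0.386],[1,0.272,-0.296,-0.004,0,0,-0.386],[1,0.272,-0.296,-0.004,0,0,-0.386]]]' 30
python3 -m crank '[[[1,0.448,-0.089,0,0,0,-0.389],[1,0.448,-0.089,0,0,0,-0.389],[1,0.448,-0.089,0,0,0,-0.389],[1,0.448,-0.089,0,0,0,-0.389],[1,0.448,-0.089,0,0,0,-0.389]]]'
python3 -m crank '[[[1,0.335,0.134,0.16,0,0,-0.048],[1,0.335,0.134,0.16,0,0,-0.048],[1,0.335,0.134,0.16,0,0,-0.048],[1,0.335,0.134,0.16,0,0,-0.048],[1,0.335,0.134,0.16,0,0,-0.048]]]'
python3 - <<'E'
from h import *
st();plan((.4412,-.039,.013,-.7))
E
```

```text
t: 0.82
tool_pos: [0.2503, -0.4003, 0.2209]
orientation: [2.846, 1.327, -0.0]
force: [-0.1, -0.6, -0.1]
opening: 0.0931
gripper_force: 0.0
t: 1.45
tool_pos: [0.361, -0.1998, 0.2208]
orientation: [2.315, 2.123, 0.0]
force: [-0.3, 0.5, 0.2]
opening: 0.0928
gripper_force: 0.0
t: 2.08
tool_pos: [0.4414, -0.0406, 0.1403]
orientation: [-2.236, -2.206, 0.002]
force: [-0.6, 0.2, 0.4]
opening: 0.093
gripper_force: 0.0
t 2.08 [ 0.4414 -0.0406  0.1403] psi -0.77 tilt 0.09 F [-0.6  0.2  0.4] open 0.093 g 0.0
(0.4412, -0.039, 0.013, -0.7) -> [ 3.400e-03 -1.000e-04  2.546e-01] [-0.0009  0.0004 -0.0007] | rows>=2.0
```

```bash
python3 -m crank '[[[1,0.003,0,0.1,0,0,0],[1,0.003,0,0.2,0,0,0],[1,0.003,0,0.254,0,0,0],[1,0.003,0,0.254,0,0,0],[1,0.003,0,0.254,0,0,0]]]' 30
python3 -m crank '[[[-1,0,0,0,0,0,0],[-1,0,0,0,0,0,0],[-1,0,0,0,0,0,0],[-1,0,0,0,0,0,0],[-1,0,0,0,0,0,0]]]' 30
python3 - <<'E'
from h import *
st();plan((.4412,-.039,.2,-.7),(.52,-.2,.2,13.4),(.572,-.2984,.12,13.4))
E
```

```text
t: 2.7
tool_pos: [0.4427, -0.0394, 0.0155]
orientation: [2.236, 2.204, 0.002]
force: [0.4, -0.7, -0.0]
opening: 0.0931
gripper_force: 0.0
t: 3.32
tool_pos: [0.4413, -0.0376, 0.0136]
orientation: [-2.235, -2.208, 0.0]
force: [0.2, -0.0, 0.3]
opening: 0.0477
gripper_force: 0.0
t 3.33 [ 0.4413 -0.0376  0.0136] psi -0.68 tilt 0.01 F [ 0.2 -0.   0.3] open 0.0477 g 0.0
(0.4412, -0.039, 0.2, -0.7) -> [-2.700e-03 -3.000e-04 -3.728e-01] [-0.0001 -0.      0.0002] | rows>=3.0
(0.52, -0.2, 0.2, 13.4) -> [-0.3201  0.1615  0.    ] [ 0.      0.     -0.1567] | rows>=2.9
(0.572, -0.2984, 0.12, 13.4) -> [-0.2155  0.0556  0.16  ] [0. 0. 0.] | rows>=2.2
```

```bash
python3 -m crank '[[[-1,-0.003,0,0,0,0,0],[-1,-0.003,0,0,0,0,0],[-1,-0.003,0,0,0,0,0],[-1,-0.003,0,0,0,0,0],[-1,-0.003,0,0,0,0,0]]]' 30
python3 -m crank '[[[-1,0,0,0,0,0,0],[-1,0,0,0,0,0,0],[-1,0,0,-0.02,0,0,0],[-1,0,0,-0.02,0,0,0],[-1,0,0,-0.02,0,0,0]]]' 30
python3 - <<'E'
from h import *
st();plan((.4412,-.039,.2,-.7),(.52,-.2,.2,13.4),(.572,-.2984,.12,13.4))
E
```

```text
t: 3.95
tool_pos: [0.4415, -0.0393, 0.0137]
orientation: [2.235, 2.208, 0.0]
force: [1.8, 0.1, -0.5]
opening: 0.0136
gripper_force: 30.0
t: 4.58
tool_pos: [0.4413, -0.0392, 0.0236]
orientation: [-2.235, -2.208, 0.0]
force: [-0.1, 0.1, -3.6]
opening: 0.0141
gripper_force: 30.0
t 4.58 [ 0.4413 -0.0392  0.0236] psi -0.70 tilt 0.00 F [-0.1  0.1 -3.6] open 0.0141 g 30.0
(0.4412, -0.039, 0.2, -0.7) -> [ 5.000e-04 -2.000e-04 -3.527e-01] [-0. -0. -0.] | rows>=2.8
(0.52, -0.2, 0.2, 13.4) -> [-0.3201  0.1615  0.    ] [ 0.      0.     -0.1567] | rows>=2.9
(0.572, -0.2984, 0.12, 13.4) -> [-0.2155  0.0556  0.16  ] [0. 0. 0.] | rows>=2.2
```

```bash
python3 -m crank '[[[-1,0,0,-0.1,0,0,0],[-1,0,0,-0.2,0,0,0],[-1,0,0,-0.3,0,0,0],[-1,0,0,-0.353,0,0,0],[-1,0,0,-0.353,0,0,0]]]' 30
python3 -m crank '[[[-1,-0.08,0.04,0,0,0,-0.039],[-1,-0.16,0.08,0,0,0,-0.078],[-1,-0.24,0.12,0,0,0,-0.118],[-1,-0.32,0.1615,0,0,0,-0.157],[-1,-0.32,0.1615,0,0,0,-0.157]]]'
python3 -m crank '[[[-1,-0.07,0.018,0.03,0,0,0],[-1,-0.14,0.036,0.09,0,0,0],[-1,-0.2155,0.0556,0.16,0,0,0],[-1,-0.2155,0.0556,0.16,0,0,0],[-1,-0.2155,0.0556,0.16,0,0,0]]]'
python3 - <<'E'
from h import *
import cv2
st();plan((.572,-.2984,.06,13.4))
s=read_camera("side");t=read_camera("top")
a=cv2.resize(s[95:195,190:290,::-1],None,fx=4,fy=4,interpolation=cv2.INTER_CUBIC)
b=cv2.resize(t[140:240,265:365,::-1],None,fx=4,fy=4,interpolation=cv2.INTER_CUBIC)
cv2.imwrite("pics/d1.png",cv2.hconcat([a,b]))
E
```

```text
t: 5.2
tool_pos: [0.4428, -0.0396, 0.2023]
orientation: [2.232, 2.205, 0.004]
force: [1.2, 0.6, -3.6]
opening: 0.0138
gripper_force: 30.0
t: 5.82
tool_pos: [0.5194, -0.2023, 0.1965]
orientation: [-1.946, -2.461, 0.002]
force: [-0.1, 0.3, -3.6]
opening: 0.0138
gripper_force: 30.0
t: 6.45
tool_pos: [0.5713, -0.2973, 0.1186]
orientation: [-1.945, -2.464, -0.0]
force: [-0.7, -0.3, -1.9]
opening: 0.0143
gripper_force: 30.0
t 6.45 [ 0.5713 -0.2973  0.1186] psi 13.43 tilt 0.17 F [-0.7 -0.3 -1.9] open 0.0143 g 30.0
(0.572, -0.2984, 0.06, 13.4) -> [-0.0028  0.0009  0.1173] [-0.0011 -0.0016  0.0003] | rows>=0.9
```

View pics/d1.png

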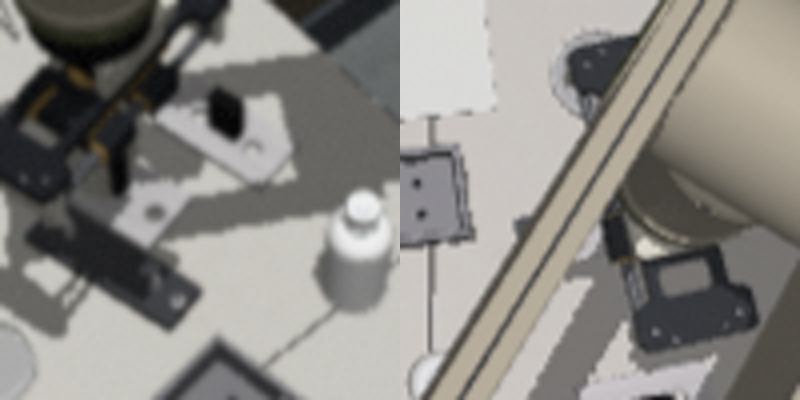

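The side view shows the plate held level over the dock, one hole visible at crop (155,211). I go lower and compare the hole with the pin.

```bash
python3 -m crank '[[[-1,-0.003,0.001,0.05,-0.001,-0.001,0],[-1,-0.003,0.001,0.09,-0.001,-0.001,0],[-1,-0.003,0.001,0.13,-0.001,-0.001,0],[-1,-0.003,0.001,0.13,-0.001,-0.001,0],[-1,-0.003,0.001,0.13,-0.001,-0.001,0]]]' 30
python3 - <<'E'
from h import *
import cv2
print(proj("side",[(155,211)],.1136,(190,95),4))
st();plan((.572,-.2984,.05,13.4))
s=read_camera("side")
cv2.imwrite("pics/d2.png",cv2.resize(s[125:195,190:270,::-1],None,fx=8,fy=8,interpolation=cv2.INTER_CUBIC))
E
```

```text
t: 7.18
tool_pos: [0.5734, -0.3001, 0.0557]
orientation: [1.945, 2.464, 0.001]
force: [-0.2, -0.3, -2.3]
opening: 0.0138
gripper_force: 30.0
[[ 0.56049845 -0.26177853]]
t 7.17 [ 0.5734 -0.3001  0.0557] psi 13.43 tilt 0.16 F [-0.2 -0.3 -2.3] open 0.0138 g 30.0
(0.572, -0.2984, 0.05, 13.4) -> [ 0.0039 -0.0019  0.0114] [0.0013 0.0012 0.0003] | rows>=0.1
```

View pics/d2.png

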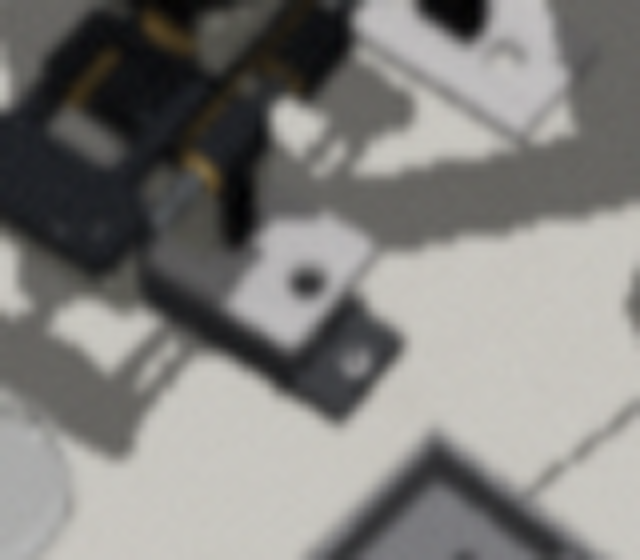

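Run:
```python
from h import *
import cv2
f=lambda p,z:proj("side",p,z,(190,125),8).round(4)
print("hole",f([(308,283)],.0507), f([(308,283)],.0467))
# plate end corners seen: left-low (228,303)?, bottom (293,352), right (375,245)
print("plate end corners",f([(293,352),(378,243)],.0507))
print("dock corners",f([(340,420),(404,340)],.012))
d=np.array([-np.sin(np.radians(13.43)),np.cos(np.radians(13.43))]);e=np.array([d[1],-d[0]])
tcp=np.array([.5734,-.3001])
print("exp hole",tcp+.038*d,"exp corners",tcp+.05*d+.025*e,tcp+.05*d-.025*e)
dc=np.array([.572,-.2984]);print("exp dock corners",dc+.065*d+.02*e,dc+.065*d-.02*e,"pin",dc+.038*d)
```

```text
hole [[ 0.5637 -0.2627]] [[ 0.5623 -0.2646]]
plate end corners [[ 0.5851 -0.2452]
 [ 0.5351 -0.2589]]
dock corners [[ 0.5774 -0.2312]
 [ 0.5396 -0.2407]]
exp hole [ 0.56457423 -0.26313913] exp corners [ 0.5861035  -0.24566085] [ 0.53747078 -0.25727371]
exp dock corners [ 0.57635637 -0.23053232] [ 0.53745019 -0.23982261] pin [ 0.56317423 -0.26143913]
```

```bash
python3 -m crank '[[[-1,0.003,0,0.012,0.001,0.001,0],[-1,0.003,0,0.012,0.001,0.001,0],[-1,0.003,0,0.012,0.001,0.001,0],[-1,0.003,0,0.012,0.001,0.001,0],[-1,0.003,0,0.012,0.001,0.001,0]]]' 30
python3 - <<'E'
from h import *
st();plan((.574,-.2985,.05,13.4),(.574,-.2985,.033,13.4))
E
```

```text
t: 7.85
tool_pos: [0.5728, -0.2986, 0.0493]
orientation: [1.946, 2.466, 0.0]
force: [-0.6, -0.8, -3.3]
opening: 0.0136
gripper_force: 30.0
t 7.85 [ 0.5728 -0.2986  0.0493] psi 13.43 tilt 0.01 F [-0.6 -0.8 -3.3] open 0.0136 g 30.0
(0.574, -0.2985, 0.05, 13.4) -> [-0.0004  0.0023 -0.0014] [0.0001 0.0001 0.0003] | rows>=0.0
(0.574, -0.2985, 0.033, 13.4) -> [0.    0.    0.034] [0. 0. 0.] | rows>=0.3
```

```bash
python3 -m crank '[[[-1,0,0.002,0,0,0,0],[-1,0,0.002,0.01,0,0,0],[-1,0,0.002,0.02,0,0,0],[-1,0,0.002,0.033,0,0,0],[-1,0,0.002,0.033,0,0,0]]]' 30
python3 -m crank '[[[-1,0,0,0,0,0,0],[-1,0,0,0,0,0,0],[-1,0,0,0,0,0,0],[-1,0,0,0,0,0,0],[-1,0,0,0,0,0,0]]]' 30
python3 - <<'E'
from h import *
st()
E
```

```text
t: 8.48
tool_pos: [0.573, -0.2978, 0.0314]
orientation: [-1.945, -2.464, 0.0]
force: [-0.9, -0.8, -3.1]
opening: 0.0143
gripper_force: 30.0
t: 9.1
tool_pos: [0.5738, -0.2983, 0.0327]
orientation: [1.946, 2.466, 0.0]
force: [0.4, 0.6, -3.6]
opening: 0.014
gripper_force: 30.0
t 9.1 [ 0.5738 -0.2983  0.0327] psi 13.43 tilt 0.01 F [ 0.4  0.6 -3.6] open 0.014 g 30.0
```

Force shows no contact with the plate's underside at 19 mm, well below the pin tops, so both pins are in the holes. Next I seat it.

```bash
python3 -m crank '[[[-1,0,0,0.006,0,0,0],[-1,0,0,0.012,0,0,0],[-1,0,0,0.015,0,0,0],[-1,0,0,0.015,0,0,0],[-1,0,0,0.015,0,0,0]]]' 30
python3 - <<'E'
from h import *
st()
E
```

```text
t: 9.72
tool_pos: [0.5737, -0.2983, 0.0257]
orientation: [-1.946, -2.466, 0.0]
force: [-3.8, 2.2, 6.9]
opening: 0.0138
gripper_force: 30.0
t 9.72 [ 0.5737 -0.2983  0.0257] psi 13.43 tilt 0.00 F [-3.8  2.2  6.9] open 0.0138 g 30.0
```

```bash
python3 -m crank '[[[0,0,0,0,0,0,0],[0,0,0,0,0,0,0],[0,0,0,0,0,0,0],[0,0,0,0,0,0,0],[0,0,0,0,0,0,0]]]' 30
python3 -m crank '[[[0,0,0,-0.05,0,0,0],[0,0,0,-0.12,0,0,0],[0,0,0,-0.25,0,0,0],[0,0,0,-0.25,0,0,0],[0,0,0,-0.25,0,0,0]]]'
python3 - <<'E'
from h import *
st();plan((.437,-.3305,.1,10.9),(.437,-.3305,.013,10.9))
E
```

```text
t: 10.35
tool_pos: [0.5737, -0.2983, 0.0251]
orientation: [-1.946, -2.466, 0.0]
force: [-0.2, -0.2, -0.2]
opening: 0.0466
gripper_force: 0.0
t: 10.98
tool_pos: [0.574, -0.2984, 0.1506]
orientation: [1.946, 2.465, 0.0]
force: [0.4, 0.6, -0.8]
opening: 0.0466
gripper_force: 0.0
t 10.97 [ 0.574  -0.2984  0.1506] psi 13.43 tilt 0.07 F [ 0.4  0.6 -0.8] open 0.0466 g 0.0
(0.437, -0.3305, 0.1, 10.9) -> [ 0.0014 -0.2815  0.101 ] [0.0006 0.0006 0.0281] | rows>=2.4
(0.437, -0.3305, 0.013, 10.9) -> [0.    0.    0.174] [0. 0. 0.] | rows>=1.4
```

```bash
python3 -m crank '[[[0,0,-0.1,0.03,0,0,0.01],[0,0.001,-0.2,0.07,0,0,0.02],[0,0.0014,-0.2815,0.101,0,0,0.028],[0,0.0014,-0.2815,0.101,0,0,0.028],[0,0.0014,-0.2815,0.101,0,0,0.028]]]' 30
python3 -m crank '[[[0,0,0,0.06,0,0,0],[0,0,0,0.12,0,0,0],[0,0,0,0.173,0,0,0],[0,0,0,0.173,0,0,0],[0,0,0,0.173,0,0,0]]]'
python3 - <<'E'
from h import *
st();plan((.437,-.3305,.013,10.9))
E
```

```text
t: 11.6
tool_pos: [0.4365, -0.3299, 0.0988]
orientation: [-2.0, -2.421, -0.001]
force: [0.3, -0.1, 0.3]
opening: 0.0466
gripper_force: 0.0
t: 12.22
tool_pos: [0.4379, -0.3306, 0.0143]
orientation: [1.998, 2.422, 0.0]
force: [1.0, -0.5, 0.7]
opening: 0.0467
gripper_force: 0.0
t 12.22 [ 0.4379 -0.3306  0.0143] psi 10.96 tilt 0.08 F [ 1.  -0.5  0.7] open 0.0467 g 0.0
(0.437, -0.3305, 0.013, 10.9) -> [ 0.0005 -0.0018  0.0026] [0.0006 0.0007 0.0007] | rows>=0.0
```

```bash
python3 -m crank '[[[-1,0,0,0,0,0,0],[-1,0,0,0,0,0,0],[-1,0,0,0,0,0,0],[-1,0,0,0,0,0,0],[-1,0,0,0,0,0,0]]]' 30
python3 -m crank '[[[-1,0,0,-0.02,0,0,0],[-1,0,0,-0.1,0,0,0],[-1,0,0,-0.2,0,0,0],[-1,0,0,-0.37,0,0,0],[-1,0,0,-0.37,0,0,0]]]'
python3 - <<'E'
from h import *
st();plan((.51,-.12,.2,2),(.586,.082,.2,-7),(.586,.082,.03,-7))
E
```

```text
t: 12.85
tool_pos: [0.4369, -0.3304, 0.0135]
orientation: [2.0, 2.422, 0.0]
force: [-0.8, 0.7, 2.5]
opening: 0.0139
gripper_force: 30.0
t: 13.48
tool_pos: [0.438, -0.3316, 0.2035]
orientation: [1.996, 2.417, -0.001]
force: [-0.1, 0.1, -2.4]
opening: 0.0136
gripper_force: 30.0
t 13.47 [ 0.438  -0.3316  0.2035] psi 10.91 tilt 0.38 F [-0.1  0.1 -2.4] open 0.0136 g 30.0
(0.51, -0.12, 0.2, 2) -> [0.3883 0.2214 0.0058] [0.0027 0.0032 0.099 ] | rows>=3.6
(0.586, 0.082, 0.2, -7) -> [0.3984 0.166  0.    ] [0.  0.  0.1] | rows>=3.5
(0.586, 0.082, 0.03, -7) -> [0.   0.   0.34] [0. 0. 0.] | rows>=2.7
```

```bash
python3 -m crank '[[[-1,0.1,0.055,0.004,0,0,0.025],[-1,0.2,0.11,0.004,0,0,0.05],[-1,0.3,0.17,0.004,0,0,0.075],[-1,0.388,0.221,0.004,0,0,0.099],[-1,0.388,0.221,0.004,0,0,0.099]]]' 30
python3 -m crank '[[[-1,0.1,0.04,0,0,0,0.025],[-1,0.2,0.08,0,0,0,0.05],[-1,0.3,0.12,0,0,0,0.075],[-1,0.4,0.168,0,0,0,0.1],[-1,0.4,0.168,0,0,0,0.1]]]'
python3 -m crank '[[[-1,0,0,0.1,0,0,0],[-1,0,0,0.2,0,0,0],[-1,0,0,0.3,0,0,0],[-1,0,0,0.3,0,0,0],[-1,0,0,0.3,0,0,0]]]'
python3 - <<'E'
from h import *
import cv2
st();plan((.587,.083,.018,-7))
s=read_camera("side")
cv2.imwrite("pics/tr.png",cv2.resize(s[220:300,260:360,::-1],None,fx=6,fy=6,interpolation=cv2.INTER_CUBIC))
E
```

```text
t: 14.1
tool_pos: [0.5089, -0.1155, 0.1963]
orientation: [-2.177, -2.264, -0.001]
force: [-0.8, -0.5, -2.0]
opening: 0.0139
gripper_force: 30.0
t: 14.72
tool_pos: [0.5858, 0.0864, 0.1958]
orientation: [-2.349, -2.085, 0.0]
force: [-0.5, -0.8, -1.9]
opening: 0.0138
gripper_force: 30.0
t: 15.35
tool_pos: [0.5866, 0.083, 0.0483]
orientation: [2.353, 2.08, 0.002]
force: [1.0, -0.2, -2.2]
opening: 0.0137
gripper_force: 30.0
t 15.35 [0.5866 0.083  0.0483] psi -7.04 tilt 0.11 F [ 1.  -0.2 -2.2] open 0.0137 g 30.0
(0.587, 0.083, 0.018, -7) -> [0.     0.0007 0.0605] [ 0.0012 -0.0001 -0.0005] | rows>=0.5
```

View pics/tr.png

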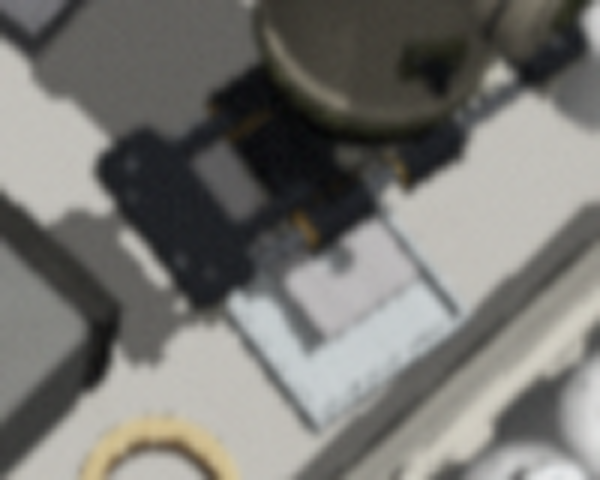

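The plate hangs inside the tray outline, its end at about (320,335) against the tray end at (320,428). Now I lower it.

```bash
python3 -m crank '[[[-1,0,0.001,0.02,0.001,0,0],[-1,0,0.001,0.04,0.001,0,0],[-1,0,0.001,0.061,0.001,0,0],[-1,0,0.001,0.062,0.001,0,0],[-1,0,0.001,0.062,0.001,0,0]]]' 30
python3 - <<'E'
from h import *
st()
E
python3 -m crank '[[[0,0,0,0,0,0,0],[0,0,0,0,0,0,0],[0,0,0,0,0,0,0],[0,0,0,0,0,0,0],[0,0,0,0,0,0,0]]]' 30
python3 -m crank '[[[0,0,0,-0.05,0,0,0],[0,0,0,-0.12,0,0,0],[0,0,0,-0.36,0,0,0],[0,0,0,-0.36,0,0,0],[0,0,0,-0.36,0,0,0]]]'
python3 - <<'E'
from h import *
st();plan((.432,.115,.2,0),(.432,.115,.045,0))
E
```

```text
t: 16.02
tool_pos: [0.5862, 0.0841, 0.0156]
orientation: [-2.352, -2.081, 0.001]
force: [-3.4, -0.0, 4.9]
opening: 0.0136
gripper_force: 30.0
t 16.02 [0.5862 0.0841 0.0156] psi -6.98 tilt 0.06 F [-3.4 -0.   4.9] open 0.0136 g 30.0
t: 16.65
tool_pos: [0.5859, 0.0839, 0.0151]
orientation: [-2.352, -2.081, 0.002]
force: [0.2, -0.2, 0.6]
opening: 0.0462
gripper_force: 0.0
t: 17.27
tool_pos: [0.5899, 0.0841, 0.2023]
orientation: [2.348, 2.078, 0.013]
force: [0.0, -0.0, 0.1]
opening: 0.0466
gripper_force: 0.0
t 17.27 [0.5899 0.0841 0.2023] psi -7.00 tilt 0.57 F [ 0.  -0.   0.1] open 0.0466 g 0.0
(0.432, 0.115, 0.2, 0) -> [ 0.0229 -0.321   0.0015] [ 0.0063 -0.0009 -0.0778] | rows>=2.6
(0.432, 0.115, 0.045, 0) -> [0.   0.   0.31] [0. 0. 0.] | rows>=2.5
```

```bash
python3 -m crank '[[[1,0.008,-0.11,0,0.003,0,-0.03],[1,0.016,-0.22,0,0.006,0,-0.06],[1,0.023,-0.321,0.0015,0.006,0,-0.078],[1,0.023,-0.321,0.0015,0.006,0,-0.078],[1,0.023,-0.321,0.0015,0.006,0,-0.078]]]' 15
python3 -m crank '[[[1,0,0,0,0,0,0],[1,0,0,0.1,0,0,0],[1,0,0,0.2,0,0,0],[1,0,0,0.31,0,0,0],[1,0,0,0.31,0,0,0]]]'
python3 - <<'E'
from h import *
import cv2
st();plan((.432,.115,.045,0))
s=read_camera("side")
cv2.imwrite("pics/b1.png",cv2.resize(s[180:260,320:420,::-1],None,fx=6,fy=6,interpolation=cv2.INTER_CUBIC))
E
```

```text
t: 17.9
tool_pos: [0.4285, 0.1148, 0.1944]
orientation: [-2.215, -2.216, 0.011]
force: [-0.3, -1.9, 0.9]
opening: 0.0906
gripper_force: 0.0
t: 18.52
tool_pos: [0.4227, 0.114, 0.0353]
orientation: [-2.212, -2.211, 0.024]
force: [-0.6, 0.2, 0.5]
opening: 0.0931
gripper_force: 0.0
t 18.52 [0.4227 0.114  0.0353] psi -0.02 tilt 1.20 F [-0.6  0.2  0.5] open 0.0931 g 0.0
(0.432, 0.115, 0.045, 0) -> [ 0.0019  0.0181 -0.0199] [-0.0133  0.0005 -0.0002] | rows>=0.2
```

View pics/b1.png

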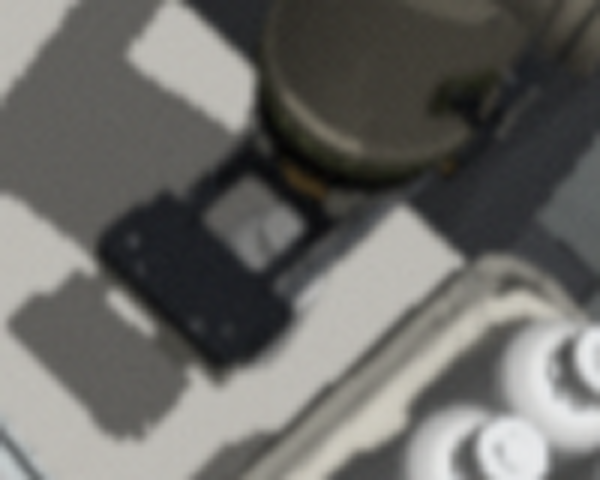

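The gripper straddles the bottle (its cap shows in the frame opening at (250,215)). I let it settle before closing.

```bash
python3 -m crank '[[[1,0,0,0,0,0,0],[1,0,0,0,0,0,0],[1,0,0,0,0,0,0],[1,0,0,0,0,0,0],[1,0,0,0,0,0,0]]]' 15
python3 - <<'E'
from h import *
st();plan((.432,.115,.045,0))
E
```

```text
t: 19.2
tool_pos: [0.4267, 0.115, 0.0399]
orientation: [-2.215, -2.216, 0.011]
force: [0.6, -0.0, -0.0]
opening: 0.0933
gripper_force: 0.0
t 19.2 [0.4267 0.115  0.0399] psi 0.02 tilt 0.61 F [ 0.6 -0.  -0. ] open 0.0933 g 0.0
(0.432, 0.115, 0.045, 0) -> [ 0.      0.0106 -0.0104] [-0.0068 -0.0005  0.0003] | rows>=0.1
```

```bash
python3 -m crank '[[[1,0,0.0106,-0.0104,-0.007,0,0],[1,0,0.0106,-0.0104,-0.007,0,0],[1,0,0.0106,-0.0104,-0.007,0,0],[-1,0,0.0106,-0.0104,-0.007,0,0],[-1,0,0.0106,-0.0104,-0.007,0,0]]]' 15
python3 -m crank '[[[-1,0,0,0,0,0,0],[-1,0,0,0,0,0,0],[-1,0,0,0,0,0,0],[-1,0,0,0,0,0,0],[-1,0,0,0,0,0,0]]]' 15
python3 - <<'E'
from h import *
st()
d=lambda l:np.array([.5865,-.126])+l*np.array([-np.sin(np.radians(7)),np.cos(np.radians(7))])
print(d(.0325),d(-.0325))
p=d(.0325);plan((.432,.115,.22,0),(*p,.22,7),(*p,.1,7))
E
```

```text
t: 19.82
tool_pos: [0.4318, 0.1149, 0.0447]
orientation: [-2.221, -2.221, -0.001]
force: [-0.7, -0.1, -0.1]
opening: 0.0771
gripper_force: 0.0
t: 20.45
tool_pos: [0.4319, 0.115, 0.0448]
orientation: [-2.221, -2.221, -0.001]
force: [0.2, 0.4, -1.2]
opening: 0.0452
gripper_force: 15.0
t 20.45 [0.4319 0.115  0.0448] psi 0.02 tilt 0.05 F [ 0.2  0.4 -1.2] open 0.0452 g 15.0
[ 0.58253925 -0.09374225] [ 0.59046075 -0.15825775]
(0.432, 0.115, 0.22, 0) -> [ 3.000e-04  1.000e-04 -3.504e-01] [ 0.     -0.0005  0.0002] | rows>=2.8
(np.float64(0.5825392463393327), np.float64(-0.09374225007165704), 0.22, 7) -> [-0.4175  0.3011  0.    ] [ 0.      0.     -0.0778] | rows>=4.1
(np.float64(0.5825392463393327), np.float64(-0.09374225007165704), 0.1, 7) -> [0.   0.   0.24] [0. 0. 0.] | rows>=1.9
```

```bash
python3 -m crank '[[[-1,0,0,-0.05,0,0,0],[-1,0,0,-0.13,0,0,0],[-1,0,0,-0.24,0,0,0],[-1,0,0,-0.35,0,0,0],[-1,0,0,-0.35,0,0,0]]]' 15
python3 -m crank '[[[-1,-0.09,0.065,0,0,0,-0.02],[-1,-0.18,0.13,0,0,0,-0.04],[-1,-0.27,0.195,0,0,0,-0.06],[-1,-0.36,0.26,0,0,0,-0.07],[-1,-0.4175,0.301,0,0,0,-0.078]]]'
python3 -m crank '[[[-1,0,0,0.05,0,0,0],[-1,0,0,0.12,0,0,0],[-1,0,0,0.2,0,0,0],[-1,0,0,0.23,0,0,0],[-1,0,0,0.23,0,0,0]]]'
python3 -m crank '[[[-1,0,0,0,0,0,0],[-1,0,0,0,0,0,0],[-1,0,0,0,0,0,0],[-1,0,0,0,0,0,0],[-1,0,0,0,0,0,0]]]'
python3 - <<'E'
from h import *
import cv2
st();p=(.5825,-.0937);plan((*p,.052,7))
s=read_camera("side")
cv2.imwrite("pics/r1.png",cv2.resize(s[150:240,210:310,::-1],None,fx=6,fy=6,interpolation=cv2.INTER_CUBIC))
E
```

```text
t: 21.08
tool_pos: [0.4348, 0.1153, 0.2251]
orientation: [2.218, 2.218, 0.012]
force: [-0.2, 1.0, -1.8]
opening: 0.0452
gripper_force: 15.0
t: 21.7
tool_pos: [0.5826, -0.096, 0.2174]
orientation: [-2.08, -2.351, 0.001]
force: [0.3, 1.1, 0.1]
opening: 0.0451
gripper_force: 15.0
t: 22.32
tool_pos: [0.5812, -0.0934, 0.1029]
orientation: [-2.078, -2.351, 0.002]
force: [0.2, 0.1, -0.1]
opening: 0.0448
gripper_force: 15.0
t: 22.95
tool_pos: [0.5825, -0.0938, 0.1048]
orientation: [-2.081, -2.353, -0.001]
force: [-0.3, 0.3, -1.0]
opening: 0.0457
gripper_force: 15.0
t 22.95 [ 0.5825 -0.0938  0.1048] psi 7.04 tilt 0.04 F [-0.3  0.3 -1. ] open 0.0457 g 15.0
(0.5825, -0.0937, 0.052, 7) -> [ 2.000e-04 -1.000e-04  1.056e-01] [ 0.0002 -0.0004  0.0004] | rows>=0.8
```

View pics/r1.png

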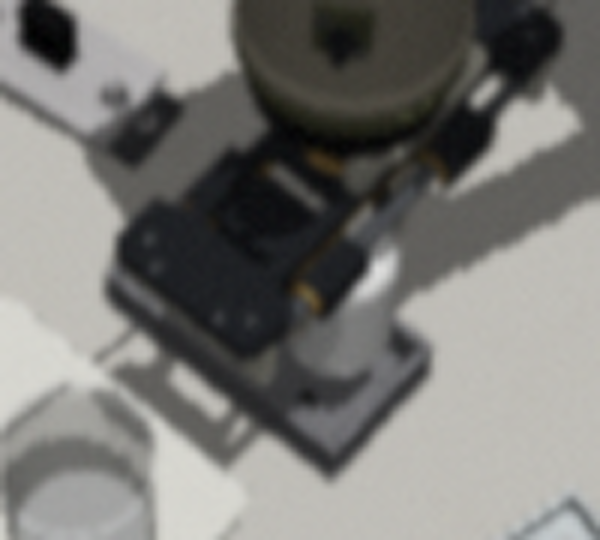

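The bottle hangs over the rack's +y bay with its underside near (340,365), and the plate lies on the dock at upper left. Now I lower it.

```bash
python3 -m crank '[[[-1,0,0,0.03,0,0,0],[-1,0,0,0.06,0,0,0],[-1,0,0,0.09,0,0,0],[-1,0,0,0.109,0,0,0],[-1,0,0,0.109,0,0,0]]]' 15
python3 -m crank '[[[-1,0,0,0.002,0,0,0],[-1,0,0,0.002,0,0,0],[-1,0,0,0.002,0,0,0],[-1,0,0,0.002,0,0,0],[-1,0,0,0.002,0,0,0]]]'
python3 - <<'E'
from h import *
st()
E
```

```text
t: 23.62
tool_pos: [0.582, -0.0937, 0.0491]
orientation: [-2.08, -2.352, 0.0]
force: [0.0, -0.3, -1.7]
opening: 0.0455
gripper_force: 15.0
t: 24.25
tool_pos: [0.5826, -0.0938, 0.0492]
orientation: [-2.081, -2.353, -0.001]
force: [0.3, -0.5, -1.2]
opening: 0.0453
gripper_force: 15.0
t 24.25 [ 0.5826 -0.0938  0.0492] psi 7.04 tilt 0.04 F [ 0.3 -0.5 -1.2] open 0.0453 g 15.0
```

```bash
python3 -m crank '[[[-1,0,0,0.002,0,0,0],[-1,0,0,0.004,0,0,0],[-1,0,0,0.004,0,0,0],[-1,0,0,0.004,0,0,0],[-1,0,0,0.004,0,0,0]]]' 15
python3 - <<'E'
from h import *
st()
E
```

```text
t: 24.88
tool_pos: [0.5827, -0.0938, 0.0482]
orientation: [-2.081, -2.354, -0.001]
force: [-3.5, -0.5, 6.2]
opening: 0.0453
gripper_force: 15.0
t 24.88 [ 0.5827 -0.0938  0.0482] psi 7.04 tilt 0.04 F [-3.5 -0.5  6.2] open 0.0453 g 15.0
```

```bash
python3 -m crank '[[[1,0,0,0,0,0,0],[1,0,0,0,0,0,0],[1,0,0,0,0,0,0],[1,0,0,0,0,0,0],[1,0,0,0,0,0,0]]]' 15
python3 -m crank '[[[1,0,0,-0.06,0,0,0],[1,0,0,-0.15,0,0,0],[1,0,0,-0.25,0,0,0],[1,0,0,-0.32,0,0,0],[1,0,0,-0.32,0,0,0]]]'
python3 -m crank '[[[1,0,0,0,0,0,0],[1,0,0,0,0,0,0],[1,0,0,0,0,0,0],[1,0,0,0,0,0,0],[1,0,0,0,0,0,0]]]'
python3 - <<'E'
from h import *
st();plan((.4524,-.174,.2,7),(.4524,-.174,.045,7))
E
```

```text
t: 25.5
tool_pos: [0.5825, -0.0937, 0.047]
orientation: [-2.081, -2.353, -0.001]
force: [0.1, 0.5, -0.1]
opening: 0.0898
gripper_force: 0.0
t: 26.12
tool_pos: [0.5847, -0.0944, 0.2115]
orientation: [2.077, 2.349, 0.006]
force: [-0.1, -0.5, 0.2]
opening: 0.0931
gripper_force: 0.0
t: 26.75
tool_pos: [0.5824, -0.0939, 0.2069]
orientation: [-2.08, -2.353, -0.001]
force: [-0.1, -0.2, -0.9]
opening: 0.0931
gripper_force: 0.0
t 26.75 [ 0.5824 -0.0939  0.2069] psi 7.04 tilt 0.05 F [-0.1 -0.2 -0.9] open 0.0931 g 0.0
(0.4524, -0.174, 0.2, 7) -> [-0.1272 -0.2777  0.0137] [-0.0001 -0.0005  0.0004] | rows>=2.4
(0.4524, -0.174, 0.045, 7) -> [0.   0.   0.31] [0. 0. 0.] | rows>=2.5
```

```bash
python3 -m crank '[[[1,-0.04,-0.09,0,0,0,0],[1,-0.08,-0.18,0,0,0,0],[1,-0.127,-0.278,0.0137,0,0,0],[1,-0.127,-0.278,0.0137,0,0,0],[1,-0.127,-0.278,0.0137,0,0,0]]]' 15
python3 -m crank '[[[1,0,0,0.1,0,0,0],[1,0,0,0.2,0,0,0],[1,0,0,0.29,0,0,0],[1,0,0,0.31,0,0,0],[1,0,0,0.31,0,0,0]]]'
python3 -m crank '[[[1,0,0,0,0,0,0],[1,0,0,0,0,0,0],[-1,0,0,0,0,0,0],[-1,0,0,0,0,0,0],[-1,0,0,0,0,0,0]]]'
python3 - <<'E'
from h import *
st();plan((.4524,-.174,.045,7))
E
```

```text
t: 27.38
tool_pos: [0.4527, -0.174, 0.2007]
orientation: [2.082, 2.352, 0.002]
force: [-0.0, 0.1, 0.2]
opening: 0.0929
gripper_force: 0.0
t: 28.0
tool_pos: [0.453, -0.1735, 0.0457]
orientation: [-2.079, -2.354, -0.001]
force: [-0.1, 0.4, -0.1]
opening: 0.0931
gripper_force: 0.0
t: 28.62
tool_pos: [0.4523, -0.1738, 0.0453]
orientation: [-2.081, -2.353, -0.001]
force: [-0.2, -0.1, 1.1]
opening: 0.0676
gripper_force: 0.0
t 28.62 [ 0.4523 -0.1738  0.0453] psi 7.04 tilt 0.04 F [-0.2 -0.1  1.1] open 0.0676 g 0.0
(0.4524, -0.174, 0.045, 7) -> [-0.0004  0.0001  0.0006] [ 0.0002 -0.0004  0.0004] | rows>=0.0
```

```bash
python3 -m crank '[[[-1,0,0,0,0,0,0],[-1,0,0,0,0,0,0],[-1,0,0,0,0,0,0],[-1,0,0,0,0,0,0],[-1,0,0,0,0,0,0]]]' 15
python3 -m crank '[[[-1,0,0,-0.05,0,0,0],[-1,0,0,-0.13,0,0,0],[-1,0,0,-0.24,0,0,0],[-1,0,0,-0.35,0,0,0],[-1,0,0,-0.35,0,0,0]]]'
python3 -m crank '[[[-1,0,0,0,0,0,0],[-1,0,0,0,0,0,0],[-1,0,0,0,0,0,0],[-1,0,0,0,0,0,0],[-1,0,0,0,0,0,0]]]'
python3 - <<'E'
from h import *
st();plan((.5905,-.1583,.22,7),(.5905,-.1583,.1,7))
E
```

```text
t: 29.25
tool_pos: [0.4524, -0.1738, 0.0452]
orientation: [-2.081, -2.353, -0.001]
force: [0.7, 0.1, -0.6]
opening: 0.0457
gripper_force: 14.9
t: 29.88
tool_pos: [0.4549, -0.1753, 0.2258]
orientation: [2.075, 2.347, 0.004]
force: [0.1, -1.0, -1.9]
opening: 0.0456
gripper_force: 14.9
t: 30.5
tool_pos: [0.4522, -0.1738, 0.2199]
orientation: [-2.08, -2.353, -0.001]
force: [-0.9, 0.8, -0.4]
opening: 0.0458
gripper_force: 14.9
t 30.5 [ 0.4522 -0.1738  0.2199] psi 7.04 tilt 0.07 F [-0.9  0.8 -0.4] open 0.0458 g 14.9
(0.5905, -0.1583, 0.22, 7) -> [-0.003   0.2783 -0.0003] [-0.0002 -0.0007  0.0005] | rows>=2.2
(0.5905, -0.1583, 0.1, 7) -> [0.   0.   0.24] [0. 0. 0.] | rows>=1.9
```

```bash
python3 -m crank '[[[-1,-0.001,0.09,0,0,0,0],[-1,-0.002,0.18,0,0,0,0],[-1,-0.003,0.278,0,0,0,0],[-1,-0.003,0.278,0,0,0,0],[-1,-0.003,0.278,0,0,0,0]]]' 15
python3 -m crank '[[[-1,0,0,0.06,0,0,0],[-1,0,0,0.12,0,0,0],[-1,0,0,0.2,0,0,0],[-1,0,0,0.23,0,0,0],[-1,0,0,0.23,0,0,0]]]'
python3 -m crank '[[[-1,0,0,0,0,0,0],[-1,0,0,0,0,0,0],[-1,0,0,0,0,0,0],[-1,0,0,0,0,0,0],[-1,0,0,0,0,0,0]]]'
python3 - <<'E'
from h import *
import cv2
st();plan((.5905,-.1583,.05,7))
s=read_camera("side")
cv2.imwrite("pics/r2.png",cv2.resize(s[150:240,210:310,::-1],None,fx=6,fy=6,interpolation=cv2.INTER_CUBIC))
E
```

```text
t: 31.12
tool_pos: [0.5901, -0.1583, 0.2197]
orientation: [-2.079, -2.353, 0.0]
force: [-0.6, 0.9, -0.6]
opening: 0.0456
gripper_force: 14.9
t: 31.75
tool_pos: [0.5894, -0.1583, 0.105]
orientation: [-2.08, -2.352, -0.0]
force: [-0.8, -1.0, -1.0]
opening: 0.0457
gripper_force: 14.9
t: 32.38
tool_pos: [0.5905, -0.1583, 0.1053]
orientation: [-2.081, -2.353, -0.001]
force: [-0.4, -1.5, -1.0]
opening: 0.0461
gripper_force: 14.9
t 32.38 [ 0.5905 -0.1583  0.1053] psi 7.04 tilt 0.05 F [-0.4 -1.5 -1. ] open 0.0461 g 14.9
(0.5905, -0.1583, 0.05, 7) -> [-1.000e-04  0.000e+00  1.106e-01] [ 0.0001 -0.0005  0.0005] | rows>=0.9
```

View pics/r2.png

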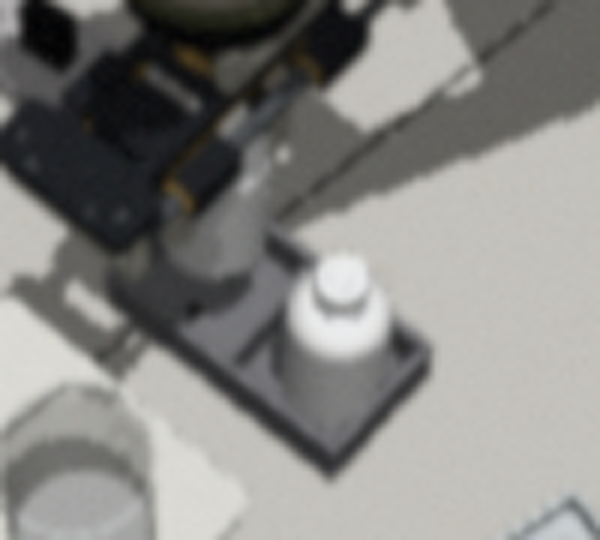

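The first bottle stands upright in its bay (cap at (342,280)) and the second hangs over the free bay (underside near (210,265)). I lower it to the same contact height.

```bash
python3 -m crank '[[[-1,0,0,0.03,0,0,0],[-1,0,0,0.06,0,0,0],[-1,0,0,0.09,0,0,0],[-1,0,0,0.113,0,0,0],[-1,0,0,0.113,0,0,0]]]' 15
python3 -m crank '[[[-1,0,0,0.001,0,0,0],[-1,0,0,0.003,0,0,0],[-1,0,0,0.003,0,0,0],[-1,0,0,0.003,0,0,0],[-1,0,0,0.003,0,0,0]]]'
python3 - <<'E'
from h import *
st()
E
```

```text
t: 33.05
tool_pos: [0.5903, -0.1582, 0.0479]
orientation: [-2.08, -2.353, -0.001]
force: [-0.4, 0.1, -1.0]
opening: 0.0453
gripper_force: 15.0
t: 33.67
tool_pos: [0.5904, -0.1583, 0.0476]
orientation: [-2.081, -2.353, -0.001]
force: [-2.6, 1.4, 5.2]
opening: 0.0454
gripper_force: 15.0
t 33.67 [ 0.5904 -0.1583  0.0476] psi 7.04 tilt 0.04 F [-2.6  1.4  5.2] open 0.0454 g 15.0
```

Contact with the floor, so I release, retreat to the right and look.

```bash
python3 -m crank '[[[1,0,0,0,0,0,0],[1,0,0,0,0,0,0],[1,0,0,0,0,0,0],[1,0,0,0,0,0,0],[1,0,0,0,0,0,0]]]' 15
python3 -m crank '[[[1,0,0,-0.06,0,0,0],[1,0,0,-0.15,0,0,0],[1,0,0,-0.25,0,0,0],[1,0,0,-0.36,0,0,0],[1,0,0,-0.36,0,0,0]]]'
python3 -m crank '[[[1,-0.1,-0.08,0,0,0,0],[1,-0.2,-0.16,0,0,0,0],[1,-0.3,-0.24,0,0,0,0],[1,-0.4,-0.3,0,0,0,0],[1,-0.5,-0.36,0,0,0,0]]]'
python3 -m crank '[[[1,-0.08,-0.09,0,0,0,0],[1,-0.16,-0.18,0,0,0,0],[1,-0.24,-0.27,0,0,0,0],[1,-0.3,-0.33,0,0,0,0],[1,-0.3,-0.33,0,0,0,0]]]'
python3 - <<'E'
from h import *
import cv2
st()
s=read_camera("side");t=read_camera("top")
a=cv2.resize(s[105:305,190:390,::-1],(500,500),interpolation=cv2.INTER_CUBIC)
cv2.imwrite("pics/f_s.png",cv2.resize(s[100:300,180:380,::-1],(600,600),interpolation=cv2.INTER_CUBIC))
cv2.imwrite("pics/f_t.png",cv2.resize(t[140:260,155:355,::-1],None,fx=4,fy=4,interpolation=cv2.INTER_CUBIC))
E
```

```text
t: 34.3
tool_pos: [0.5905, -0.1582, 0.0472]
orientation: [-2.081, -2.353, -0.001]
force: [0.7, 0.8, -0.7]
opening: 0.0901
gripper_force: 0.0
t: 34.92
tool_pos: [0.5935, -0.1595, 0.2341]
orientation: [2.075, 2.347, 0.007]
force: [0.1, -0.4, -0.5]
opening: 0.0932
gripper_force: 0.0
t: 35.55
tool_pos: [0.441, -0.43, 0.226]
orientation: [-2.08, -2.352, -0.001]
force: [0.4, -0.0, 0.1]
opening: 0.0929
gripper_force: 0.0
t: 36.17
tool_pos: [0.2941, -0.5993, 0.225]
orientation: [-2.084, -2.347, -0.001]
force: [0.3, -0.3, -0.3]
opening: 0.0927
gripper_force: 0.0
t 36.17 [ 0.2941 -0.5993  0.225 ] psi 6.80 tilt 0.15 F [ 0.3 -0.3 -0.3] open 0.0927 g 0.0
```

View pics/f_s.png

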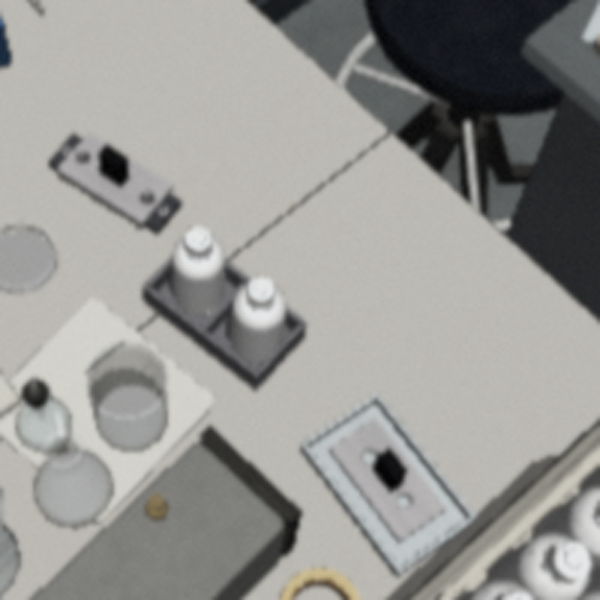

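View pics/f_t.png

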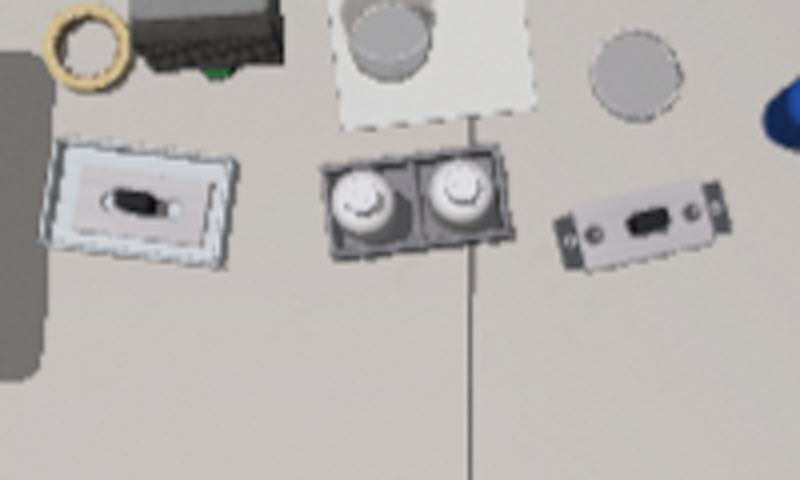

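Both views show a bottle upright in each bay (caps at (362,193) and (462,183) in the top crop). The wide plate sits over the pins on the dock and the narrow plate lies flat in the tray; the dish and tape have not moved. One numeric check, then I hand in.

Run:
```python
from h import *
c=np.vstack([proj("top",[(362,193),(462,183)],.117,(155,140),4)]);c2=proj("side",[(260,290),(199,238)],.117,(180,100),3)
a=np.radians(7);M=np.array([[np.cos(a),np.sin(a)],[-np.sin(a),np.cos(a)]])
for k in(c,c2):print(((k-[.5865,-.126])@M.T).round(4))
r=proj("top",[(321,165),(498,145),(515,239),(333,260)],.035,(155,140),4).mean(0);print(r)
h=proj("top",[(594,235),(692,212)],.02,(155,140),4);print("plate",h.mean(0))
```

```text
[[-0.0004  0.0371]
 [-0.0015 -0.0319]]
[[ 0.0011  0.0378]
 [-0.0016 -0.0327]]
[ 0.58527494 -0.1265997 ]
plate [ 0.57169821 -0.29694617]
```

```bash
python3 -c "
from plant import *
print(close_job())"
```

```text
the job is handed in; nothing more can be done
None
```

I handed the job in at about 36 s: a bottle stands upright in each rack bay, the wide plate is flush on the dock over both pins, and the narrow plate lies flat in the tray with its grip up. The dish and tape were not touched, and no verdict was returned.

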